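# Close up and lock the slide cabinet

## Task

Three drawers of the microscope-slide cabinet have been left pulled out. Push each of them gently all the way home with the fingertips, flush with the shut ones, and only then press the lock button at the right-hand end of the cabinet's front right in. This is all pushing: pull no drawer, and do not disturb the glassware and other things around and on top of the cabinet.

Things in the scene. Friction and masses are not known exactly. Their poses are not given: they have to be found in the camera images.
- cabinet: slide cabinet, cream steel, fixed: 240 deep (x), 350 wide (y), 83 high mm. Origin: centre of its underside. Its front is the -x side, at x = -120 mm; +x points into it, +y to the left seen from the front. Three drawer columns (a, b, c in any order) at y = 108, 6 and -96 mm, each with an upper and a lower drawer; right of them, at y = -162 mm, a 26 mm wide stile with the lock
- lock_face (a point): centre of the flat outer face of the lock button, a plain steel plunger 17 mm across on the right-hand stile, 60 mm above the bench. It stands 15 mm out from the cabinet's front when out and 6 mm when in (the steel ring round it is 25 mm across and stands out 2.5 mm). Its x axis is the pushing direction
- lock (a joint): travel of the lock button: 0 = out (open), 0.009 m = pushed right in (locked). About 5 N moves it; it stays where it is left
- a_upper (a joint): how far the upper drawer of column a is out: 0 = fully home, 0.11 m = its stop. It slides straight along the cabinet's x axis, takes about 2 N and stays where it is left
- a_upper_pull (a point): centre of the foremost face of that drawer's black pull, 69.5 mm above the bench, 10 mm out from the drawer's front; x axis = pushing-in direction. The pull is 40 wide x 9 high mm, in the middle of the cream front (96 wide x 34 high mm), above a card holder
- a_lower (a joint): how far the lower drawer of column a is out: 0 = fully home, 0.11 m = its stop. It slides straight along the cabinet's x axis, takes about 2 N and stays where it is left
- a_lower_pull (a point): centre of the foremost face of that drawer's black pull, 33.5 mm above the bench, 10 mm out from the drawer's front; x axis = pushing-in direction. The pull is 40 wide x 9 high mm, in the middle of the cream front (96 wide x 34 high mm), above a card holder
- b_upper (a joint): how far the upper drawer of column b is out: 0 = fully home, 0.11 m = its stop. It slides straight along the cabinet's x axis, takes about 2 N and stays where it is left
- b_upper_pull (a point): centre of the foremost face of that drawer's black pull, 69.5 mm above the bench, 10 mm out from the drawer's front; x axis = pushing-in direction. The pull is 40 wide x 9 high mm, in the middle of the cream front (96 wide x 34 high mm), above a card holder
- b_lower (a joint): how far the lower drawer of column b is out: 0 = fully home, 0.11 m = its stop. It slides straight along the cabinet's x axis, takes about 2 N and stays where it is left
- b_lower_pull (a point): centre of the foremost face of that drawer's black pull, 33.5 mm above the bench, 10 mm out from the drawer's front; x axis = pushing-in direction. The pull is 40 wide x 9 high mm, in the middle of the cream front (96 wide x 34 high mm), above a card holder
- c_upper (a joint): how far the upper drawer of column c is out: 0 = fully home, 0.11 m = its stop. It slides straight along the cabinet's x axis, takes about 2 N and stays where it is left
- c_upper_pull (a point): centre of the foremost face of that drawer's black pull, 69.5 mm above the bench, 10 mm out from the drawer's front; x axis = pushing-in direction. The pull is 40 wide x 9 high mm, in the middle of the cream front (96 wide x 34 high mm), above a card holder
- c_lower (a joint): how far the lower drawer of column c is out: 0 = fully home, 0.11 m = its stop. It slides straight along the cabinet's x axis, takes about 2 N and stays where it is left
- c_lower_pull (a point): centre of the foremost face of that drawer's black pull, 33.5 mm above the bench, 10 mm out from the drawer's front; x axis = pushing-in direction. The pull is 40 wide x 9 high mm, in the middle of the cream front (96 wide x 34 high mm), above a card holder
- dish: closed clear Petri dish, 92 mm across, 16 high, loose on the bench; origin at the centre of its underside. Leave alone
- bottle: amber glass bottle, 60 mm across, 135 high, loose on the bench; origin at the centre of its underside. Leave alone
- vial: small capped glass vial, 25 mm across, 55 high, standing loose on the cabinet's top, well back from its front; origin at the centre of its underside. Leave alone
- mailer: white plastic slide mailer, 85 x 32 x 18 mm, lying loose on the cabinet's top, well back from its front; origin at the centre of its underside. Leave alone

How it is judged (in metres and radians):
On the way, in this order (a step that is already met when the one before it is completed fails the run):
1. all the drawers are home (value of joint each of a_upper, a_lower, b_lower, b_upper, c_upper, c_lower below 0.004 m), for 0.2 s.
2. the lock button is pushed in (value of joint lock above 0.007 m), for 0.2 s.
At the end, for the whole second after the job is handed in: All six drawers are within 4 mm of fully home and the lock button is pushed in by at least 7 of its 9 mm (all of step 1 and value of joint lock above 0.007 m); the robot touches nothing.
It fails at once if the lock button is pushed in while a drawer is still out (value of joint lock above 0.004 m and value of joint any of a_upper, a_lower, b_lower, b_upper, c_upper, c_lower above 0.008 m).
It fails at once if a drawer is slammed (slides faster than 0.4 m/s) (velocity of joint any of a_upper, a_lower, b_lower, b_upper, c_upper, c_lower below -0.4 m/s).
It fails at once if an open drawer is pulled further out than it was left (beyond 85 mm) (value of joint any of a_upper, a_lower, b_lower above 0.085 m).
It fails at once if a shut drawer is pulled out (more than 12 mm) (value of joint any of b_upper, c_upper, c_lower above 0.012 m).
It fails at once if the dish, bottle, vial or mailer is moved more than 15 mm, lifted or knocked over (distance of any of dish, bottle, vial, mailer from where it was at the start of the episode above 0.015 m or angle between any of dish, bottle, vial, mailer's own z axis and vertical above 0.3 rad).
It also fails if it takes over 59 s, if anything falls off the work surface, if the arm or the gripper's body presses on something with over 40 N, if the wrist force passes 120 N, or if a joint passes its speed limit or range.

## Robot

A 6-joint arm with a two-finger parallel gripper is mounted at the origin on the work surface. World frame = base frame: x ahead of the robot, y to its left, z up, the work surface at z = 0. Lengths are in mm, angles in rad, forces in N, time in s.
With the tool pointing down it reaches from about 275 to 750 mm from the base axis. Payload 10.2 kg.
Tool frame: the origin (TCP) lies midway between the tips of the shut fingers; the grasp point (between the pads) lies 19 mm behind it; z points along the fingers, y is the line along which they close (so a half turn about z gives the same grasp; the last joint's range is limited). The gripper opens to 85 mm and grips with 20 to 120 N. Pads are 22 mm wide; open, the fingers measure 114 mm over their backs; the gripper's body (76 mm by 85 mm) begins 54 mm behind the grasp point. The pads swing forward as they close: fully open they stand 13 mm farther back than shut.
Start: joints at [1.035, 0.313, 1.498, -0, 1.331, -0.223], TCP at [161.568, 499.527, 231.294] pointing down, gripper open.
Joint ranges: [-2.94, 2.94], [-0.97, 2.17], [0.19, 2.56], [-1.23, 4.37], [0.02, 3.11], [-2.88, 2.88]. Speed limits (rad/s): [2.39, 2.39, 3.01, 3.14, 3.14, 3.14].

## Interface

Orientations are given as a unit quaternion [w, x, y, z].
In Python, from rig import ctrl gives the robot as it stands.
- The arm moves only by the tool send_rows, never from a script. Its argument "targets" is a list of rows, each a list of 7 numbers: the closure, from -1 (fully open) to 1 (shut), so that 0 is half open, then the shift along the tool's x, y, z in m, then the turn, a rotation vector about the tool's x, y, z in rad. In form: [[claw, dx, dy, dz, ax, ay, az], ...]. A call has exactly 10 rows; each row shifts and turns the commanded pose from where the row before left it, along the tool's axes as they then stand; what a row does not reach is not made up. A row lasts 1/8 s, in which the tool goes at most 62.5 mm and 10.7 degrees, less where a joint would pass 70% of its speed; a pose out of reach is approached as far as the arm can. A call with a gripper value outside its range is refused whole. The fingers move at their own pace and stop on an object; "squeeze" is the grip in N (left out, the last holds). Time passes only in rows, so rows that do not move let the fingers close, or fill a call up. It gives the time, the measured TCP pose, the force, the opening and the grip force at its end, in the units of the state.
- ctrl.sense(): the state, without advancing time (a new reading comes with each control period).
- ctrl.capture(name): name is "scene" or "top" or "wrist"; returns a dict with "img" (480x640x3 uint8, red, green, blue), "camera_matrix" (3x3 intrinsics, pixels), "R" (3x3) and "t" (3): a world point X has camera coordinates R X + t. Camera axes: x right, y down, z forward; pixel columns grow to the right and rows downward; lengths in mm; the calibration is good to about 2 mm. A picture is of the moment at which its call begins. There is no depth.
- ctrl.finish_job(): hands the job in; it is judged then, once.
Trained networks look in a picture, given as the dict that the camera call returned (one of the last four; its "shot" number tells which), for a name from the list of things; names that differ only in an ending like _2 or _b are one class to them, and where a whole thing is asked for, a point or a joint stands for the part that bears it (a point fixed in the world has none). Each returns a list of dicts, best first, with "score" (0 to 1); they miss things now and then, are a little off and sometimes report something else, mostly with a low value. They report only what shows in the picture. A call takes as long as a camera call.
- ctrl.boxes_of(query, picture): "extent" ([left, top, width, height] in pixels, round what is visible of it).
- ctrl.landmark_of(query, picture): "point" ([column, row] in pixels: a listed point, or the origin of a listed thing).
The state is a dict: "time_s": time; "joints": joint angles; "dq": joint speeds; "tau": joint torques, N m; "eef_pos": TCP position; "ee_rot": TCP orientation; "force": force on the tool from outside, world axes, zero at the start; "wrist_torque": the same for the moment, N m; "grip_width": opening from 0.0 (shut) to 1.0 (fully open); "grip_force": force on a finger pad.
Only numpy, scipy, OpenCV 4.12 (cv2) and the standard library are available. Lean on these libraries where they do the work, as an engineer would, in place of code of your own. Each camera call takes 0.05 s, during which the arm holds its last target. There are 200 camera calls.

## Working session

There is one attempt and no reset: what is moved stays moved. The work goes in short steps, Python scripts to look and compute and a tool call to move; the robot and the scene stay as the last step left them, time stands still between calls to the robot, and variables do not carry over. Pictures are saved under pics/ and viewed, at most 10 in all, crops included, and the job is handed in when it is done.

Besides the shell and the picture viewer there is one more tool, called after "Call:" by a JSON object that holds its "method" and its "body", one argument or row to a line. send_rows: Moves the arm, as the interface text tells. Its arguments: {"type":"object","properties":{"targets":{"type":"array"},"squeeze":{"type":"number"}},"required":["targets"]}

```bash
mkdir -p pics
cat > h.py <<'E'
import numpy as np, cv2
from rig import ctrl
def ray(p,px):
    K=np.array(p["camera_matrix"]);R=np.array(p["R"]);t=np.array(p["t"]).ravel()
    d=R.T@np.linalg.solve(K,[px[0],px[1],1.]); return -R.T@t,d
def atz(p,px,z):
    c,d=ray(p,px); return c+d*(z-c[2])/d[2]
def save(p,n): cv2.imwrite(f"pics/{n}.png",cv2.cvtColor(np.array(p["img"]),cv2.COLOR_RGB2BGR))
E
python3 - <<'E'
from h import *
np.set_printoptions(precision=1,suppress=True)
Z=dict(cabinet=0,lock_face=60,dish=0,bottle=0,vial=83,mailer=83)
for c in "abc": Z[c+"_upper_pull"]=69.5; Z[c+"_lower_pull"]=33.5
for n in ("scene","top"):
    p=ctrl.capture(n); save(p,n+"0"); print(n, ray(p,(320,240)))
    for q,z in Z.items():
        for r in ctrl.landmark_of(q,p)[:2]: print(q,round(r["score"],2),np.array(r["point"]),atz(p,r["point"],z))
s=ctrl.sense();print(s)
E
```

```text
scene (array([1150. ,  346.7,  907. ]), array([-0.5, -0.4, -0.8]))
cabinet 0.58 [287.1 305.2] [736.3 -29.4   0. ]
dish 0.95 [472. 306.] [502.9 313.7   0. ]
dish 0.28 [253.4 270.9] [ 705.9 -153.5    0. ]
bottle 0.67 [218.5 176.5] [ 506.4 -448.    -0. ]
vial 0.5 [312.9 325.7] [782.8  75.8  83. ]
mailer 0.59 [252.9 271. ] [ 747.3 -108.4   83. ]
a_upper_pull 0.86 [347.4 241. ] [550.5  10.9  69.5]
b_upper_pull 0.4 [295.8 232.6] [ 597.3 -103.3   69.5]
b_lower_pull 0.64 [307.1 232.7] [558.2 -99.4  33.5]
c_upper_pull 0.56 [365.6 280.8] [622.5 102.8  69.5]
top (array([ 364. ,  -51.5, 1259.7]), array([ 0.2, -0. , -1. ]))
cabinet 0.73 [311.9 182.2] [748.6 -30.2   0. ]
lock_face 0.49 [365.1 247.9] [ 571.3 -163.3   60. ]
dish 0.87 [172.9 279.5] [488.3 304.2   0. ]
dish 0.5 [337.5 235. ] [612.5 -99.    0. ]
bottle 0.91 [478.1 282.4] [ 503.5 -450.     0. ]
bottle 0.5 [309.5 185.3] [740.1 -24.3   0. ]
vial 0.7 [266.5 158.3] [779.9  80.1  83. ]
vial 0.24 [481.4 282.4] [ 494.5 -431.4   83. ]
mailer 0.94 [347.3 173.8] [ 747.  -116.1   83. ]
a_upper_pull 0.9 [293.1 251.3] [556.4   7.5  69.5]
a_upper_pull 0.43 [254.7 222.3] [623.6 101.8  69.5]
a_lower_pull 0.48 [292.  257.6] [546.6  11.4  33.5]
b_upper_pull 0.72 [479.1 281.4] [ 498.2 -430.5   69.5]
b_upper_pull 0.52 [173.2 279. ] [482.6 284.   69.5]
b_lower_pull 0.59 [341.2 254.2] [ 558.6 -107.8   33.5]
b_lower_pull 0.47 [336.9 237.6] [599.4 -96.4  33.5]
c_upper_pull 0.53 [255.3 222. ] [624.4 100.4  69.5]
c_lower_pull 0.42 [254.8 224.9] [624.9 105.8  33.5]
{'time_s': 1.3, 'joints': array([ 1. ,  0.3,  1.5, -0. ,  1.3, -0.2]), 'dq': array([-0., -0., -0., -0., -0., -0.]), 'tau': array([  0. , -41.2, -26. ,  -0. ,   0. ,  -0. ]), 'eef_pos': array([161.6, 499.5, 231.3]), 'ee_rot': array([0. , 0.2, 1. , 0. ]), 'force': array([-0.1, -0. , -0.1]), 'wrist_torque': array([ 0.,  0., -0.]), 'grip_force': 0.0, 'grip_width': 1.0000623241286386}
```

View pics/scene0.png

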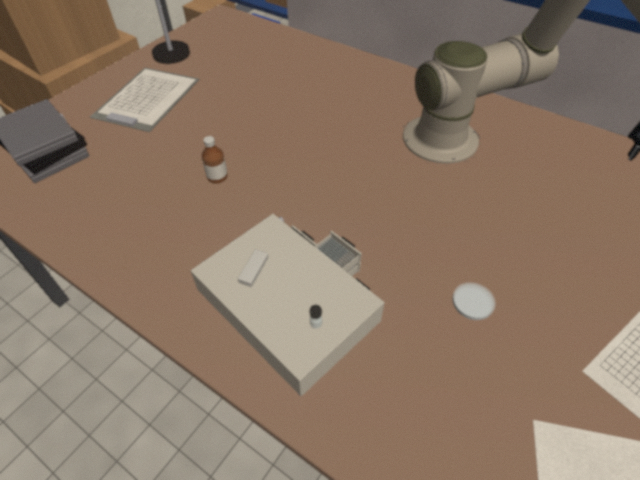

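View pics/top0.png

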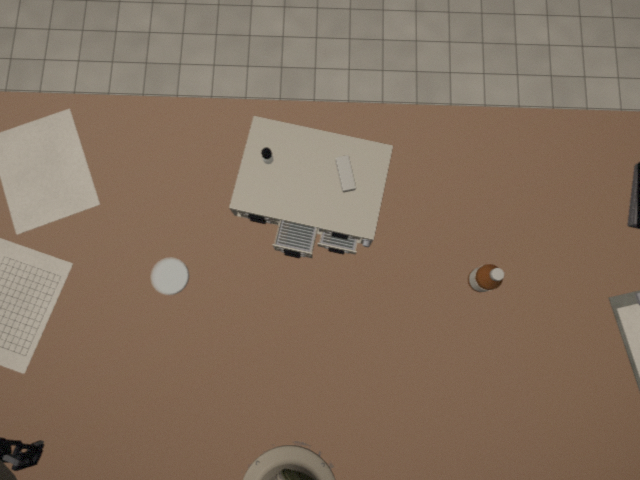

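The scene picture shows the cabinet with the middle drawer(s) and the lower right drawer out. The top picture puts the cabinet's roof corners at about (254,117), (392,146), (372,238) and (232,209). The open pulls are at about (292,254) and (337,250), the dish at (170,276) and the bottle at (487,278), both clear of the front.

```bash
cat >> h.py <<'E'
from scipy.spatial.transform import Rotation as Rot
np.set_printoptions(precision=3,suppress=True)
def goal(pos,yaw,tilt):  # tool z: down tilted forward by tilt
    f=np.array([np.cos(yaw),np.sin(yaw),0]);z=np.sin(tilt)*f-np.cos(tilt)*np.array([0,0,1]);y=np.cross([0,0,1],f)*-1
    return np.array(pos,float),np.column_stack([np.cross(y,z),y,z])
def delta(pos,R):
    s=ctrl.sense();w,a,b,c=s["ee_rot"];R0=Rot.from_quat([a,b,c,w]).as_matrix()
    print("pos",s["eef_pos"],"F",s["force"],"t",s["time_s"])
    d=pos-s["eef_pos"]
    print("d in present tool mm",R0.T@d,"d in goal tool",R.T@d,"rotvec",Rot.from_matrix(R0.T@R).as_rotvec())
E
python3 - <<'E'
from h import *
from scipy.optimize import least_squares
p=ctrl.capture("top");im=cv2.cvtColor(p["img"],cv2.COLOR_RGB2GRAY)
c=np.array([[254,117],[392,146],[372,238],[232,209]],np.float32).reshape(-1,1,2)
q=cv2.cornerSubPix(im,c.copy(),(4,4),(-1,-1),(3,50,.01)).reshape(-1,2);print(q.ravel())
W=np.array([atz(p,x,83)[:2] for x in q]);print(W)
L=np.array([[120,175],[120,-175],[-120,-175],[-120,175]])
def tf(v,l): a=v[2];return l@np.array([[np.cos(a),np.sin(a)],[-np.sin(a),np.cos(a)]])+v[:2]
r=least_squares(lambda v:(tf(v,L)-W).ravel(),[748,-30,-.2]);v=r.x;print(v,r.fun)
for n,l in dict(colL=[-130,108],colM=[-130,6],colR=[-130,-96],lock=[-135,-162]).items(): print(n,tf(v,np.array([l]))[0])
for n,x in dict(aup=[556.4,7.5],alow=[546.6,11.4],blow=[558.6,-107.8],lock=[571.3,-163.3],cup=[624,101.8]).items():
    d=np.array(x)-v[:2];print(n,tf([0,0,-v[2]],d[None])[0])
f=np.array([np.cos(v[2]),np.sin(v[2])])
g=tf(v,np.array([[-330,-20]]))[0]
delta(*goal([g[0],g[1],190],v[2],np.pi/4))
E
```

```text
[253.465 115.281 392.531 145.314 371.396 239.082 228.794 207.386]
[[ 889.904  117.576]
 [ 823.02  -225.088]
 [ 588.786 -175.691]
 [ 654.907  163.261]]
[739.154 -29.986  -0.195] [ 0.889  0.866 -0.055  0.165 -1.27  -2.722  0.436  1.691]
colL [632.548 101.16 ]
colM [612.781   1.094]
colR [593.015 -98.973]
lock [ 575.319 -162.753]
aup [-186.554    1.359]
alow [-196.924    3.285]
blow [-162.052 -111.329]
lock [-138.837 -163.316]
cup [-138.51   106.971]
pos [161.546 499.542 231.297] F [-0.54   0.463  0.16 ] t 1.35
d in present tool mm [-387.15  -384.741   41.287] d in goal tool [210.703 427.553 269.106] rotvec [-1.16   0.068  2.801]
```

```bash
sed -i 's/f)\*-1/f)/' h.py
python3 - <<'E'
from h import *
v=[739.2,-30,-.195]
f=np.array([np.cos(v[2]),np.sin(v[2])]);l=np.array([-f[1],f[0]])
g=np.array(v[:2])-330*f-20*l;print(g)
delta(*goal([*g,190],v[2],0));delta(*goal([*g,190],v[2],np.pi/4))
E
```

```text
[411.579  14.322]
pos [161.546 499.542 231.297] F [-0.54   0.463  0.16 ] t 1.35
d in present tool mm [-387.199 -384.75    41.287] d in goal tool [-339.313 -427.576   41.297] rotvec [ 0.    -0.    -0.118]
pos [161.546 499.542 231.297] F [-0.54   0.463  0.16 ] t 1.35
d in present tool mm [-387.199 -384.75    41.287] d in goal tool [-210.729 -427.576  269.132] rotvec [-0.046 -0.784 -0.112]
```

Call:
{"method": "send_rows", "body": {
  "targets": [
    [1, -0.0387, -0.0385, 0.004, 0, 0, 0],
    [1, -0.0387, -0.0385, 0.004, 0, 0, 0],
    [1, -0.0387, -0.0385, 0.004, 0, 0, 0],
    [1, -0.0387, -0.0385, 0.004, 0, 0, 0],
    [1, -0.0387, -0.0385, 0.004, 0, 0, 0],
    [1, -0.0387, -0.0385, 0.004, 0, 0, 0],
    [1, -0.0387, -0.0385, 0.004, 0, 0, 0],
    [1, -0.0387, -0.0385, 0.004, 0, 0, 0],
    [1, -0.0387, -0.0385, 0.004, 0, 0, 0],
    [1, -0.0387, -0.0385, 0.004, 0, 0, 0]
  ]
}}

```text
time_s: 2.6
eef_pos: [412.0, 12.3, 191.4]
ee_rot: [0.0, 0.156, 0.988, 0.0]
force: [1.5, 0.7, 0.4]
grip_width: -0.004
grip_force: 0.0
```

Call:
{"method": "send_rows", "body": {
  "targets": [
    [1, 0, 0, 0, 0, 0, -0.118],
    [1, 0, 0, 0, 0, -0.157, 0],
    [1, 0, 0, 0, 0, -0.157, 0],
    [1, 0, 0, 0, 0, -0.157, 0],
    [1, 0, 0, 0, 0, -0.157, 0],
    [1, 0, 0, 0, 0, -0.157, 0],
    [1, 0, 0, 0, 0, 0, 0],
    [1, 0, 0, 0, 0, 0, 0],
    [1, 0, 0, 0, 0, 0, 0],
    [1, 0, 0, 0, 0, 0, 0]
  ]
}}

```text
time_s: 3.85
eef_pos: [411.8, 14.1, 191.6]
ee_rot: [0.381, 0.09, 0.92, -0.037]
force: [0.6, -0.3, -0.0]
grip_width: 0.003
grip_force: 0.0
```

Run:
```python
from h import *
p=ctrl.capture("wrist"); save(p,"w1"); print(ray(p,(320,240)))
v=np.array([739.2,-30,-.195]);c,s=np.cos(v[2]),np.sin(v[2])
for q,z in dict(a_upper_pull=69.5,a_lower_pull=33.5,b_upper_pull=69.5,b_lower_pull=33.5,c_upper_pull=69.5,c_lower_pull=33.5,lock_face=60).items():
    for r in ctrl.landmark_of(q,p)[:2]:
        X=atz(p,r["point"],z);d=X[:2]-v[:2]
        print(q,round(r["score"],2),np.array(r["point"]),X,"cab",d@[c,s],d@[-s,c])
delta(*goal([411.6,14.3,190],v[2],np.pi/4))
```

```text
(array([260.975,  43.66 , 239.563]), array([ 0.862, -0.184, -0.473]))
a_upper_pull 0.95 [357.5 221.4] [544.549  15.019  69.5  ] cab -199.68523407752525 6.4491755107666995
a_upper_pull 0.67 [281.6 316.2] [ 783.053 -122.566   69.5  ] cab 60.958352487587184 -82.31410232569716
a_lower_pull 0.95 [357.4 187.1] [546.2    16.114  33.5  ] cab -198.27709087149998 7.842728387077247
b_lower_pull 0.91 [244.6 209.7] [561.732 -94.908  33.5  ] cab -161.52717308610914 -98.06483053678343
c_upper_pull 0.93 [455.5 255.9] [628.644 101.23   69.5  ] cab -133.88883898477627 107.32082420508453
c_lower_pull 0.87 [450.3 227.2] [634.892 101.945  33.5  ] cab -127.89773325218256 109.23256235751768
lock_face 0.55 [178.1 244. ] [ 569.037 -163.707   60.   ] cab -141.03001780470345 -164.1450949550298
pos [411.314  14.143 191.276] F [-0.032  0.474 -0.049] t 4.25
d in present tool mm [0.725 0.209 1.079] d in goal tool [0.726 0.209 1.079] rotvec [ 0.    -0.001  0.   ]
```

View pics/w1.png

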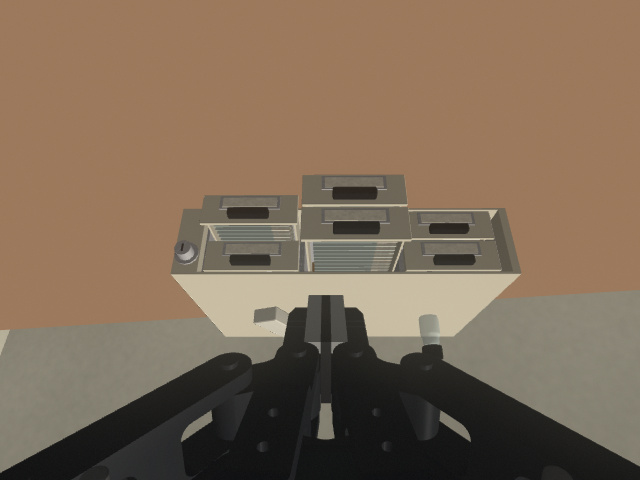

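The wrist picture (upside down) shows the middle column with both drawers out, its pulls at (356,226) and (355,193). The right column's lower drawer is also out (247,212), and the lock is at (184,250). The rest is shut. I'll start with the upper middle drawer.

```bash
cat >> h.py <<'E'
V=np.array([739.2,-30,-.195])
def cabd(x,y,z):
    c,s=np.cos(V[2]),np.sin(V[2]);S=ctrl.sense();P=S["eef_pos"];d=P[:2]-V[:2];now=np.array([d@[c,s],d@[-s,c],P[2]])
    D=np.array([x,y,z])-now;k=.5**.5
    print("now cab",now,"D fwd/left/up",D,"tool",[-k*(D[0]+D[2]),D[1],k*(D[0]-D[2])])
    w,a,b,e=S["ee_rot"];G=goal(P,V[2],np.pi/4)[1]
    print("F",S["force"],"t",S["time_s"],"roterr",Rot.from_matrix(Rot.from_quat([a,b,e,w]).as_matrix().T@G).as_rotvec())
E
python3 -c "
from h import *
cabd(-225,6,62)"
```

```text
now cab [-330.225  -20.227  191.276] D fwd/left/up [ 105.225   26.227 -129.276] tool [np.float64(17.00686486877332), np.float64(26.226835974109378), np.float64(165.81720052363139)]
F [-0.032  0.474 -0.049] t 4.25 roterr [ 0.    -0.001  0.   ]
```

Call:
{"method": "send_rows", "body": {
  "targets": [
    [1, 0.0021, 0.0033, 0.0207, 0, 0, 0],
    [1, 0.0021, 0.0033, 0.0207, 0, 0, 0],
    [1, 0.0021, 0.0033, 0.0207, 0, 0, 0],
    [1, 0.0021, 0.0033, 0.0207, 0, 0, 0],
    [1, 0.0021, 0.0033, 0.0207, 0, 0, 0],
    [1, 0.0021, 0.0033, 0.0207, 0, 0, 0],
    [1, 0.0021, 0.0033, 0.0207, 0, 0, 0],
    [1, 0.0021, 0.0033, 0.0207, 0, 0, 0],
    [1, 0, 0, 0, 0, 0, 0],
    [1, 0, 0, 0, 0, 0, 0]
  ]
}}

```text
time_s: 5.5
eef_pos: [512.9, 20.0, 120.4]
ee_rot: [0.357, 0.088, 0.93, -0.028]
force: [0.6, 0.4, 0.5]
grip_width: -0.002
grip_force: 0.0
```

Call:
{"method": "send_rows", "body": {
  "targets": [
    [1, -0.0053, 0, 0.0053, 0, 0, 0],
    [1, -0.0053, 0, 0.0053, 0, 0, 0],
    [1, -0.0053, 0, 0.0053, 0, 0, 0],
    [1, -0.0053, 0, 0.0053, 0, 0, 0],
    [1, -0.0053, 0, 0.0053, 0, 0, 0],
    [1, -0.0053, 0, 0.0053, 0, 0, 0],
    [1, -0.0053, 0, 0.0053, 0, 0, 0],
    [1, -0.0053, 0, 0.0053, 0, 0, 0],
    [1, -0.0053, 0, 0.0053, 0, 0, 0],
    [1, -0.0053, 0, 0.0053, 0, 0, 0]
  ]
}}

```text
time_s: 6.75
eef_pos: [586.9, 6.3, 116.8]
ee_rot: [0.357, 0.088, 0.929, -0.028]
force: [-0.0, -0.3, -0.3]
grip_width: -0.001
grip_force: 0.0
```

Run:
```python
from h import *
cabd(-138,6,62)
p=ctrl.capture("wrist"); save(p,"w2")
```

```text
now cab [-156.427    6.066  116.764] D fwd/left/up [ 18.427  -0.066 -54.764] tool [np.float64(25.69449371304631), np.float64(-0.06565921662064422), np.float64(51.75355943755949)]
F [-0.03  -0.325 -0.344] t 6.75 roterr [ 0.015 -0.053 -0.   ]
```

View pics/w2.png

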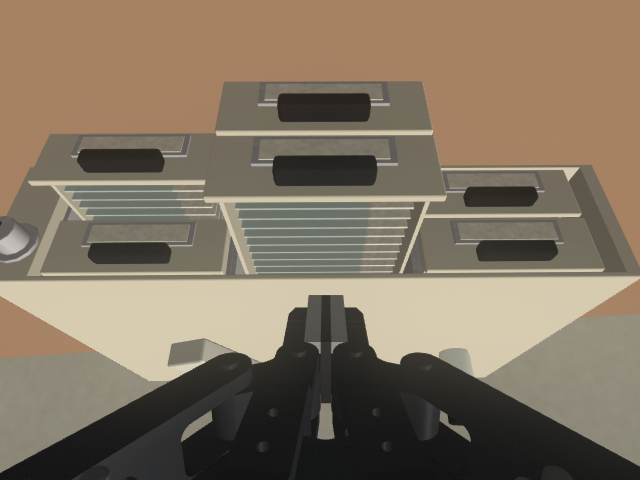

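The move stopped at z≈117 instead of 62, so the fingers passed above the drawers and touched nothing. The drawers are unmoved: pulls at (324,107), (325,170) and (120,160). I'll check the joint limits.

```bash
python3 -c "
from h import *
print(ctrl.sense()['joints'])"
```

```text
[-0.196  0.347  2.004  0.272  0.059 -1.843]
```

```bash
cat >> h.py <<'E'
T=.35
def go(x,y,z):
    c,s=np.cos(V[2]),np.sin(V[2]);S=ctrl.sense();P=S["eef_pos"];d=P[:2]-V[:2];now=np.array([d@[c,s],d@[-s,c],P[2]])
    A=np.array([[c,-s,0],[s,c,0],[0,0,1]]);D=np.array([x,y,z])-now
    w,a,b,e=S["ee_rot"];R0=Rot.from_quat([a,b,e,w]).as_matrix();G=goal(P,V[2],T)[1]
    print("now cab",now,"D",D,"tool now mm",R0.T@A@D,"goal tool",G.T@A@D)
    print("F",S["force"],"t",S["time_s"],"rot",Rot.from_matrix(R0.T@G).as_rotvec(),"q",S["joints"])
E
python3 -c "
from h import *
go(-250,6,120)"
```

```text
now cab [-155.566    5.951  116.912] D [-94.434   0.049   3.088] tool now mm [ 68.093   1.036 -65.495] goal tool [ 87.65    0.049 -35.281]
F [-0.027 -0.962  0.128] t 6.8 rot [0.015 0.383 0.003] q [-0.196  0.347  2.004  0.272  0.059 -1.843]
```

Call:
{"method": "send_rows", "body": {
  "targets": [
    [1, 0.017, 0, -0.0165, 0, 0, 0],
    [1, 0.017, 0, -0.0165, 0, 0, 0],
    [1, 0.017, 0, -0.0165, 0, 0, 0],
    [1, 0.017, 0, -0.0165, 0, 0, 0],
    [1, 0, 0, 0, 0.003, 0.128, 0],
    [1, 0, 0, 0, 0.003, 0.128, 0],
    [1, 0, 0, 0, 0.003, 0.127, 0],
    [1, 0, 0, 0, 0, 0, 0],
    [1, 0, 0, 0, 0, 0, 0],
    [1, 0, 0, 0, 0, 0, 0]
  ]
}}

```text
time_s: 8.05
eef_pos: [503.6, 38.6, 124.6]
ee_rot: [0.255, 0.078, 0.964, 0.007]
force: [-0.9, 0.3, -0.4]
grip_width: -0.003
grip_force: 0.0
```

```bash
python3 -c "
from h import *
go(-226,6,66)"
```

```text
now cab [-244.422   21.664  124.556] D [ 18.422 -15.664 -58.556] tool now mm [ 12.868 -19.557  58.868] goal tool [  2.774 -15.664  61.323]
F [-0.902  0.299 -0.351] t 8.05 rot [0.067 0.161 0.021] q [-0.191  0.191  2.078  0.187  0.367 -1.757]
```

Call:
{"method": "send_rows", "body": {
  "targets": [
    [1, 0, 0, 0, 0.033, 0.08, 0.01],
    [1, 0, 0, 0, 0.034, 0.081, 0.011],
    [1, 0, 0, 0, 0, 0, 0],
    [1, 0, -0.004, 0, 0, 0, 0],
    [1, 0, -0.004, 0, 0, 0, 0],
    [1, 0, -0.004, 0, 0, 0, 0],
    [1, 0, -0.004, 0, 0, 0, 0],
    [1, 0, 0, 0, 0, 0, 0],
    [1, 0, 0, 0, 0, 0, 0],
    [1, 0, 0, 0, 0, 0, 0]
  ]
}}

```text
time_s: 9.3
eef_pos: [501.2, 22.7, 125.1]
ee_rot: [0.173, 0.096, 0.98, -0.017]
force: [-0.0, 0.4, -0.6]
grip_width: -0.007
grip_force: 0.0
```

```bash
python3 -c "
from h import *
go(-228,6,66)"
```

```text
now cab [-243.684    5.573  125.096] D [ 15.684   0.427 -59.096] tool now mm [ 5.548  0.447 60.889] goal tool [ 5.531  0.427 60.891]
F [-0.026  0.422 -0.631] t 9.3 rot [-0.  0.  0.] q [-0.187  0.231  1.963 -0.005  0.597 -1.56 ]
```

Call:
{"method": "send_rows", "body": {
  "targets": [
    [1, 0.0008, 0, 0.0087, 0, 0, 0],
    [1, 0.0008, 0, 0.0087, 0, 0, 0],
    [1, 0.0008, 0, 0.0087, 0, 0, 0],
    [1, 0.0008, 0, 0.0087, 0, 0, 0],
    [1, 0.0008, 0, 0.0087, 0, 0, 0],
    [1, 0.0008, 0, 0.0087, 0, 0, 0],
    [1, 0.0008, 0, 0.0087, 0, 0, 0],
    [1, 0, 0, 0, 0, 0, 0],
    [1, 0, 0, 0, 0, 0, 0],
    [1, 0, 0, 0, 0, 0, 0]
  ]
}}

```text
time_s: 10.55
eef_pos: [516.7, 19.5, 66.3]
ee_rot: [0.174, 0.096, 0.98, -0.017]
force: [-0.6, 0.2, -0.0]
grip_width: 0.001
grip_force: 0.0
```

```bash
python3 -c "
from h import *
go(-152,6,66)"
```

```text
now cab [-227.923    5.479   66.312] D [75.923  0.521 -0.312] tool now mm [-71.19    0.499  26.391] goal tool [-71.213   0.521  26.327]
F [-0.615  0.183 -0.003] t 10.55 rot [-0.     0.001  0.   ] q [-0.188  0.368  1.973 -0.007  0.45  -1.558]
```

Now push forward at 61 mm/s.

Call:
{"method": "send_rows", "body": {
  "targets": [
    [1, -0.0071, 0, 0.0026, 0, 0, 0],
    [1, -0.0071, 0, 0.0026, 0, 0, 0],
    [1, -0.0071, 0, 0.0026, 0, 0, 0],
    [1, -0.0071, 0, 0.0026, 0, 0, 0],
    [1, -0.0071, 0, 0.0026, 0, 0, 0],
    [1, -0.0071, 0, 0.0026, 0, 0, 0],
    [1, -0.0071, 0, 0.0026, 0, 0, 0],
    [1, -0.0071, 0, 0.0026, 0, 0, 0],
    [1, -0.0071, 0, 0.0026, 0, 0, 0],
    [1, -0.0071, 0, 0.0026, 0, 0, 0]
  ]
}}

```text
time_s: 11.8
eef_pos: [591.2, 4.9, 65.9]
ee_rot: [0.173, 0.096, 0.98, -0.017]
force: [-2.3, 2.6, 1.4]
grip_width: -0.002
grip_force: 1.2
```

Run:
```python
from h import *
go(-140,6,66)
p=ctrl.capture("wrist"); save(p,"w3")
```

```text
now cab [-151.977    5.516   65.872] D [11.977  0.484  0.128] tool now mm [-11.295   0.481   3.988] goal tool [-11.295   0.484   3.986]
F [-2.322  2.562  1.421] t 11.8 rot [-0.  0.  0.] q [-0.189  0.496  1.759 -0.005  0.536 -1.561]
```

View pics/w3.png

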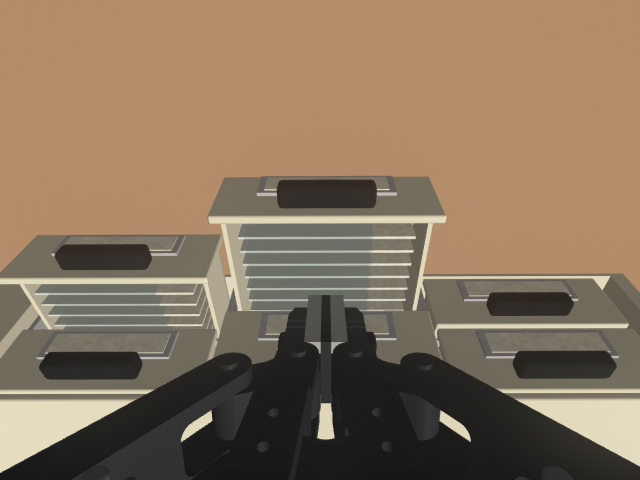

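The upper middle drawer has moved in with the fingers and is nearly level with the shut ones. The lower middle one is still out (326,195). Next I'll creep on.

Call:
{"method": "send_rows", "body": {
  "targets": [
    [1, -0.0009, 0, 0.00035, 0, 0, 0],
    [1, -0.0009, 0, 0.00035, 0, 0, 0],
    [1, -0.0009, 0, 0.00035, 0, 0, 0],
    [1, -0.0009, 0, 0.00035, 0, 0, 0],
    [1, -0.0009, 0, 0.00035, 0, 0, 0],
    [1, -0.0009, 0, 0.00035, 0, 0, 0],
    [1, -0.0009, 0, 0.00035, 0, 0, 0],
    [1, -0.0009, 0, 0.00035, 0, 0, 0],
    [1, -0.0009, 0, 0.00035, 0, 0, 0],
    [1, -0.0009, 0, 0.00035, 0, 0, 0]
  ]
}}

```text
time_s: 13.1
eef_pos: [600.3, 3.0, 65.7]
ee_rot: [0.173, 0.096, 0.98, -0.017]
force: [-2.2, -0.3, 1.3]
grip_width: 0.003
grip_force: 1.0
```

Still sliding, with no end stop felt yet.

Call:
{"method": "send_rows", "body": {
  "targets": [
    [1, -0.0009, 0, 0.00035, 0, 0, 0],
    [1, -0.0009, 0, 0.00035, 0, 0, 0],
    [1, -0.0009, 0, 0.00035, 0, 0, 0],
    [1, -0.0009, 0, 0.00035, 0, 0, 0],
    [1, -0.0009, 0, 0.00035, 0, 0, 0],
    [1, 0, 0, 0, 0, 0, 0],
    [1, 0, 0, 0, 0, 0, 0],
    [1, 0, 0, 0, 0, 0, 0],
    [1, 0, 0, 0, 0, 0, 0],
    [1, 0, 0, 0, 0, 0, 0]
  ]
}}

```text
time_s: 14.35
eef_pos: [603.9, 2.4, 65.5]
ee_rot: [0.172, 0.096, 0.98, -0.017]
force: [-11.0, 0.4, 8.0]
grip_width: -0.0
grip_force: 5.5
```

```bash
python3 -c "
from h import *
go(-250,6,62)"
```

```text
now cab [-139.015    5.519   65.513] D [-110.985    0.481   -3.513] tool now mm [105.543   0.533 -34.507] goal tool [105.461   0.481 -34.757]
F [-11.039   0.393   8.033] t 14.35 rot [-0.    -0.002  0.001] q [-0.189  0.519  1.719 -0.005  0.555 -1.561]
```

Call:
{"method": "send_rows", "body": {
  "targets": [
    [1, 0.0145, 0, -0.0053, 0, 0, 0],
    [1, 0.0145, 0, -0.0053, 0, 0, 0],
    [1, 0.0145, 0, -0.0053, 0, 0, 0],
    [1, 0.0145, 0, -0.0053, 0, 0, 0],
    [1, 0.0145, 0, -0.0053, 0, 0, 0],
    [1, 0.0145, 0, -0.0053, 0, 0, 0],
    [1, 0.0041, 0, 0.0113, 0, 0, 0],
    [1, 0.0041, 0, 0.0113, 0, 0, 0],
    [1, 0.0041, 0, 0.0113, 0, 0, 0],
    [1, 0, 0, 0, 0, 0, 0]
  ]
}}

```text
time_s: 15.6
eef_pos: [513.7, 20.0, 28.2]
ee_rot: [0.172, 0.096, 0.98, -0.017]
force: [-0.2, -0.0, -0.1]
grip_width: -0.0
grip_force: 0.0
```

```bash
python3 -c "
from h import *
go(-151,6,30)"
```

```text
now cab [-230.866    5.358   28.226] D [79.866  0.642  1.774] tool now mm [-75.684   0.637  25.567] goal tool [-75.632   0.642  25.719]
F [-0.236 -0.012 -0.075] t 15.6 rot [-0.    -0.002  0.   ] q [-0.188  0.443  2.    -0.008  0.35  -1.556]
```

Call:
{"method": "send_rows", "body": {
  "targets": [
    [1, -0.0076, 0, 0.0026, 0, 0, 0],
    [1, -0.0076, 0, 0.0026, 0, 0, 0],
    [1, -0.0076, 0, 0.0026, 0, 0, 0],
    [1, -0.0076, 0, 0.0026, 0, 0, 0],
    [1, -0.0076, 0, 0.0026, 0, 0, 0],
    [1, -0.0076, 0, 0.0026, 0, 0, 0],
    [1, -0.0076, 0, 0.0026, 0, 0, 0],
    [1, -0.0076, 0, 0.0026, 0, 0, 0],
    [1, -0.0076, 0, 0.0026, 0, 0, 0],
    [1, -0.0076, 0, 0.0026, 0, 0, 0]
  ]
}}

```text
time_s: 16.85
eef_pos: [593.2, 4.3, 31.0]
ee_rot: [0.173, 0.096, 0.98, -0.017]
force: [-2.1, 0.5, -1.7]
grip_width: 0.005
grip_force: 1.2
```

Call:
{"method": "send_rows", "body": {
  "targets": [
    [1, -0.0011, 0, 0.0004, 0, 0, 0],
    [1, -0.0011, 0, 0.0004, 0, 0, 0],
    [1, -0.0011, 0, 0.0004, 0, 0, 0],
    [1, -0.0011, 0, 0.0004, 0, 0, 0],
    [1, -0.0011, 0, 0.0004, 0, 0, 0],
    [1, -0.0011, 0, 0.0004, 0, 0, 0],
    [1, -0.0011, 0, 0.0004, 0, 0, 0],
    [1, -0.0011, 0, 0.0004, 0, 0, 0],
    [1, -0.0011, 0, 0.0004, 0, 0, 0],
    [1, -0.0011, 0, 0.0004, 0, 0, 0]
  ]
}}

```text
time_s: 18.1
eef_pos: [603.9, 2.3, 31.0]
ee_rot: [0.173, 0.096, 0.98, -0.017]
force: [-10.4, 1.2, 5.6]
grip_width: -0.003
grip_force: 4.9
```

```bash
python3 -c "
from h import *
go(-138.5,6,30)"
```

```text
now cab [-139.019    5.464   31.05 ] D [ 0.519  0.536 -1.05 ] tool now mm [-0.13   0.536  1.164] goal tool [-0.128  0.536  1.164]
F [-10.353   1.171   5.613] t 18.1 rot [-0.    -0.001  0.   ] q [-0.189  0.577  1.738 -0.005  0.478 -1.561]
```

Home, 10 N at the stop. Next is the right lower drawer: back 52 mm and 102 mm to the right.

Call:
{"method": "send_rows", "body": {
  "targets": [
    [1, 0.0163, 0, -0.0059, 0, 0, 0],
    [1, 0.0163, 0, -0.0059, 0, 0, 0],
    [1, 0.0163, 0, -0.0059, 0, 0, 0],
    [1, 0, -0.0204, 0, 0, 0, 0],
    [1, 0, -0.0204, 0, 0, 0, 0],
    [1, 0, -0.0204, 0, 0, 0, 0],
    [1, 0, -0.0204, 0, 0, 0, 0],
    [1, 0, -0.0204, 0, 0, 0, 0],
    [1, 0, 0, 0, 0, 0, 0],
    [1, 0, 0, 0, 0, 0, 0]
  ]
}}

```text
time_s: 19.35
eef_pos: [533.9, -87.4, 31.2]
ee_rot: [0.174, 0.096, 0.98, -0.017]
force: [-0.6, -0.8, -0.3]
grip_width: 0.003
grip_force: 0.0
```

```bash
python3 -c "
from h import *
go(-148,-96,30)"
```

```text
now cab [-190.332  -96.115   31.237] D [42.332  0.115 -1.237] tool now mm [-39.332   0.101  15.702] goal tool [-39.341   0.115  15.677]
F [-0.636 -0.834 -0.287] t 19.35 rot [-0.     0.001  0.001] q [-0.415  0.474  1.932  0.193  0.4   -1.957]
```

Call:
{"method": "send_rows", "body": {
  "targets": [
    [1, -0.0039, 0, 0.0015, 0, 0, 0],
    [1, -0.0039, 0, 0.0015, 0, 0, 0],
    [1, -0.0039, 0, 0.0015, 0, 0, 0],
    [1, -0.0039, 0, 0.0015, 0, 0, 0],
    [1, -0.0039, 0, 0.0015, 0, 0, 0],
    [1, -0.0039, 0, 0.0015, 0, 0, 0],
    [1, -0.0039, 0, 0.0015, 0, 0, 0],
    [1, -0.0039, 0, 0.0015, 0, 0, 0],
    [1, -0.0039, 0, 0.0015, 0, 0, 0],
    [1, -0.0039, 0, 0.0015, 0, 0, 0]
  ]
}}

```text
time_s: 20.6
eef_pos: [574.8, -95.9, 30.4]
ee_rot: [0.173, 0.096, 0.98, -0.017]
force: [-1.9, 0.3, 2.6]
grip_width: -0.004
grip_force: 1.1
```

Call:
{"method": "send_rows", "body": {
  "targets": [
    [1, -0.0009, 0, 0.00035, 0, 0, 0],
    [1, -0.0009, 0, 0.00035, 0, 0, 0],
    [1, -0.0009, 0, 0.00035, 0, 0, 0],
    [1, -0.0009, 0, 0.00035, 0, 0, 0],
    [1, -0.0009, 0, 0.00035, 0, 0, 0],
    [1, -0.0009, 0, 0.00035, 0, 0, 0],
    [1, -0.0009, 0, 0.00035, 0, 0, 0],
    [1, -0.0009, 0, 0.00035, 0, 0, 0],
    [1, -0.0009, 0, 0.00035, 0, 0, 0],
    [1, 0, 0, 0, 0, 0, 0]
  ]
}}

```text
time_s: 21.85
eef_pos: [583.3, -97.7, 30.3]
ee_rot: [0.174, 0.096, 0.98, -0.017]
force: [-1.3, 0.2, 0.0]
grip_width: -0.002
grip_force: 0.4
```

```bash
python3 -c "
from h import *
go(-138.5,-96,30)"
```

```text
now cab [-139.863  -96.606   30.275] D [ 1.363  0.606 -0.275] tool now mm [-1.186  0.606  0.726] goal tool [-1.186  0.606  0.726]
F [-1.336  0.156  0.018] t 21.85 rot [-0.     0.001  0.   ] q [-0.394  0.555  1.784  0.151  0.463 -1.893]
```

Not at the stop yet, so a few mm more.

Call:
{"method": "send_rows", "body": {
  "targets": [
    [1, -0.0009, 0, 0.00035, 0, 0, 0],
    [1, -0.0009, 0, 0.00035, 0, 0, 0],
    [1, -0.0009, 0, 0.00035, 0, 0, 0],
    [1, 0, 0, 0, 0, 0, 0],
    [1, 0, 0, 0, 0, 0, 0],
    [1, 0, 0, 0, 0, 0, 0],
    [1, 0, 0, 0, 0, 0, 0],
    [1, 0, 0, 0, 0, 0, 0],
    [1, 0, 0, 0, 0, 0, 0],
    [1, 0, 0, 0, 0, 0, 0]
  ]
}}

```text
time_s: 23.1
eef_pos: [584.6, -97.8, 30.1]
ee_rot: [0.172, 0.096, 0.98, -0.017]
force: [-15.0, 0.7, 10.8]
grip_width: -0.002
grip_force: 7.2
```

```bash
python3 -c "
from h import *
go(-138.5,-96,30)"
```

```text
now cab [-138.489  -96.466   30.054] D [-0.011  0.466 -0.054] tool now mm [0.029 0.466 0.047] goal tool [0.029 0.466 0.047]
F [-14.984   0.73   10.829] t 23.1 rot [ 0.    -0.003  0.001] q [-0.393  0.559  1.777  0.148  0.47  -1.89 ]
```

Home. Now I'll back off and line up with the lock, with a look to check.

Call:
{"method": "send_rows", "body": {
  "targets": [
    [1, 0.0141, 0, -0.0051, 0, 0, 0],
    [1, 0.0141, 0, -0.0051, 0, 0, 0],
    [1, 0.0141, 0, -0.0051, 0, 0, 0],
    [1, 0.0141, 0, -0.0051, 0, 0, 0],
    [1, -0.003, -0.0167, -0.0081, 0, 0, 0],
    [1, -0.003, -0.0167, -0.0081, 0, 0, 0],
    [1, -0.003, -0.0167, -0.0081, 0, 0, 0],
    [1, 0, -0.0167, 0, 0, 0, 0],
    [1, 0, 0, 0, 0, 0, 0],
    [1, 0, 0, 0, 0, 0, 0]
  ]
}}

```text
time_s: 24.35
eef_pos: [514.3, -151.7, 55.8]
ee_rot: [0.173, 0.096, 0.98, -0.017]
force: [0.1, -0.0, -0.4]
grip_width: 0.0
grip_force: 0.0
```

Run:
```python
from h import *
go(-148,-163,56)
p=ctrl.capture("wrist"); save(p,"w4")
c,s=np.cos(V[2]),np.sin(V[2])
for q,z in dict(a_upper_pull=69.5,a_lower_pull=33.5,b_upper_pull=69.5,b_lower_pull=33.5,c_upper_pull=69.5,c_lower_pull=33.5,lock_face=60).items():
    for r in ctrl.landmark_of(q,p)[:1]:
        X=atz(p,r["point"],z);d=X[:2]-V[:2]
        print(q,round(r["score"],2),np.array(r["point"]),"cab",d@[c,s],d@[-s,c])
```

```text
now cab [-197.016 -162.942   55.832] D [49.016 -0.058  0.168] tool now mm [-46.1    -0.071  16.653] goal tool [-46.102  -0.058  16.65 ]
F [ 0.15  -0.036 -0.369] t 24.35 rot [-0.  0.  0.] q [-0.566  0.418  1.931  0.272  0.48  -2.165]
a_lower_pull 0.94 [635.9 367.4] cab -131.86080267706893 5.6244859837348145
b_upper_pull 0.66 [468.  434.5] cab -130.33099475036718 -95.60654231070637
b_lower_pull 0.9 [446.4 369.6] cab -129.86477404881865 -96.9721164478384
lock_face 0.6 [323.8 407.4] cab -137.51072442375502 -163.8566732402326
```

View pics/w4.png

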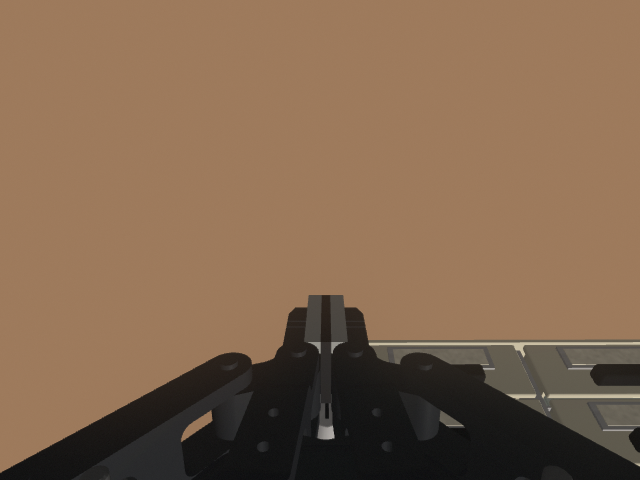

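The picture shows the right column's fronts flush (lower pull at about (446,370), upper at (468,434)), and the fingers hide the lock. The networks place the lower middle and both right pulls within 2 mm of home, and the lock at cabinet y≈-164, in line with the fingers. I'll press.

Call:
{"method": "send_rows", "body": {
  "targets": [
    [1, -0.0058, 0, 0.0021, 0, 0, 0],
    [1, -0.0058, 0, 0.0021, 0, 0, 0],
    [1, -0.0058, 0, 0.0021, 0, 0, 0],
    [1, -0.0058, 0, 0.0021, 0, 0, 0],
    [1, -0.0058, 0, 0.0021, 0, 0, 0],
    [1, -0.0058, 0, 0.0021, 0, 0, 0],
    [1, -0.0058, 0, 0.0021, 0, 0, 0],
    [1, -0.0058, 0, 0.0021, 0, 0, 0],
    [1, 0, 0, 0, 0, 0, 0],
    [1, 0, 0, 0, 0, 0, 0]
  ]
}}

```text
time_s: 26.0
eef_pos: [562.6, -161.6, 56.0]
ee_rot: [0.173, 0.096, 0.98, -0.017]
force: [0.2, -0.8, -0.2]
grip_width: -0.003
grip_force: 0.0
```

Call:
{"method": "send_rows", "body": {
  "targets": [
    [1, -0.0009, 0, 0.00035, 0, 0, 0],
    [1, -0.0009, 0, 0.00035, 0, 0, 0],
    [1, -0.0009, 0, 0.00035, 0, 0, 0],
    [1, -0.0009, 0, 0.00035, 0, 0, 0],
    [1, -0.0009, 0, 0.00035, 0, 0, 0],
    [1, -0.0009, 0, 0.00035, 0, 0, 0],
    [1, -0.0009, 0, 0.00035, 0, 0, 0],
    [1, -0.0009, 0, 0.00035, 0, 0, 0],
    [1, -0.0009, 0, 0.00035, 0, 0, 0],
    [1, -0.0009, 0, 0.00035, 0, 0, 0]
  ]
}}

```text
time_s: 27.25
eef_pos: [571.9, -163.4, 55.8]
ee_rot: [0.173, 0.096, 0.98, -0.017]
force: [-5.6, 0.8, 3.3]
grip_width: 0.003
grip_force: 2.5
```

```bash
python3 -c "
from h import *
go(-134.5,-163,56)"
```

```text
now cab [-138.302 -163.281   55.815] D [3.802 0.281 0.185] tool now mm [-3.636  0.279  1.127] goal tool [-3.635  0.281  1.13 ]
F [-5.579  0.752  3.313] t 27.25 rot [-0.    -0.001  0.   ] q [-0.524  0.516  1.759  0.215  0.544 -2.066]
```

The button is sliding in at about 5.6 N. I'll press on to its stop.

Call:
{"method": "send_rows", "body": {
  "targets": [
    [1, -0.0009, 0, 0.00035, 0, 0, 0],
    [1, -0.0009, 0, 0.00035, 0, 0, 0],
    [1, -0.0009, 0, 0.00035, 0, 0, 0],
    [1, -0.0009, 0, 0.00035, 0, 0, 0],
    [1, -0.0009, 0, 0.00035, 0, 0, 0],
    [1, 0, 0, 0, 0, 0, 0],
    [1, 0, 0, 0, 0, 0, 0],
    [1, 0, 0, 0, 0, 0, 0],
    [1, 0, 0, 0, 0, 0, 0],
    [1, 0, 0, 0, 0, 0, 0]
  ]
}}

```text
time_s: 28.5
eef_pos: [575.9, -164.1, 55.7]
ee_rot: [0.172, 0.095, 0.98, -0.017]
force: [-12.6, 0.7, 7.8]
grip_width: 0.002
grip_force: 6.2
```

```bash
python3 -c "
from h import *
go(-134.5,-163,56)"
```

```text
now cab [-134.249 -163.23    55.717] D [-0.251  0.23   0.283] tool now mm [ 0.139  0.23  -0.351] goal tool [ 0.138  0.23  -0.351]
F [-12.599   0.68    7.818] t 28.5 rot [ 0.    -0.002  0.001] q [-0.521  0.524  1.746  0.21   0.551 -2.059]
```

At the stop, where predicted. I'll back straight off, rise, and check.

Call:
{"method": "send_rows", "body": {
  "targets": [
    [1, 0.0141, 0, -0.0051, 0, 0, 0],
    [1, 0.0188, 0, -0.0068, 0, 0, 0],
    [1, 0.0188, 0, -0.0068, 0, 0, 0],
    [1, 0.0188, 0, -0.0068, 0, 0, 0],
    [1, 0.0188, 0.02, -0.0068, 0, 0, 0],
    [1, 0.0188, 0.02, -0.0068, 0, 0, 0],
    [1, -0.006, 0.02, -0.017, 0, 0, 0],
    [1, -0.006, 0.02, -0.017, 0, 0, 0],
    [1, -0.006, 0.02, -0.017, 0, 0, 0],
    [1, 0, 0, 0, 0, 0, 0]
  ]
}}

```text
time_s: 29.75
eef_pos: [483.7, -43.3, 110.6]
ee_rot: [0.175, 0.095, 0.98, -0.017]
force: [0.6, 1.0, 0.1]
grip_width: -0.0
grip_force: 0.0
```

Call:
{"method": "send_rows", "body": {
  "targets": [
    [1, 0.012, 0.015, -0.012, 0, -0.05, 0],
    [1, 0.012, 0.015, -0.012, 0, -0.05, 0],
    [1, 0.012, 0.015, -0.012, 0, -0.05, 0],
    [1, 0.012, 0.015, -0.012, 0, -0.05, 0],
    [1, 0, 0, 0, 0, 0, 0],
    [1, 0, 0, 0, 0, 0, 0],
    [1, 0, 0, 0, 0, 0, 0],
    [1, 0, 0, 0, 0, 0, 0],
    [1, 0, 0, 0, 0, 0, 0],
    [1, 0, 0, 0, 0, 0, 0]
  ]
}}

```text
time_s: 31.0
eef_pos: [432.4, 27.1, 133.3]
ee_rot: [0.27, 0.094, 0.958, -0.027]
force: [0.0, 1.1, 0.7]
grip_width: -0.003
grip_force: 0.0
```

Run:
```python
from h import *
p=ctrl.capture("wrist"); save(p,"w5")
s=ctrl.sense();print(s["eef_pos"],s["force"],s["time_s"])
c,s=np.cos(V[2]),np.sin(V[2])
for q,z in dict(a_upper_pull=69.5,a_lower_pull=33.5,b_upper_pull=69.5,b_lower_pull=33.5,c_upper_pull=69.5,c_lower_pull=33.5,lock_face=60).items():
    for r in ctrl.landmark_of(q,p)[:1]:
        X=atz(p,r["point"],z);d=X[:2]-V[:2]
        print(q,round(r["score"],2),np.array(r["point"]),"cab",d@[c,s],d@[-s,c])
```

```text
[432.338  27.177 133.298] [0.337 0.903 0.184] 31.05
a_upper_pull 0.48 [449.9 323.7] cab -194.61525580059208 87.07003186462187
b_upper_pull 0.77 [217.4 359.5] cab -135.12722946325715 -94.46220071776818
lock_face 0.8 [139.5 351.8] cab -129.82062699772095 -164.8193496893172
```

View pics/w5.png

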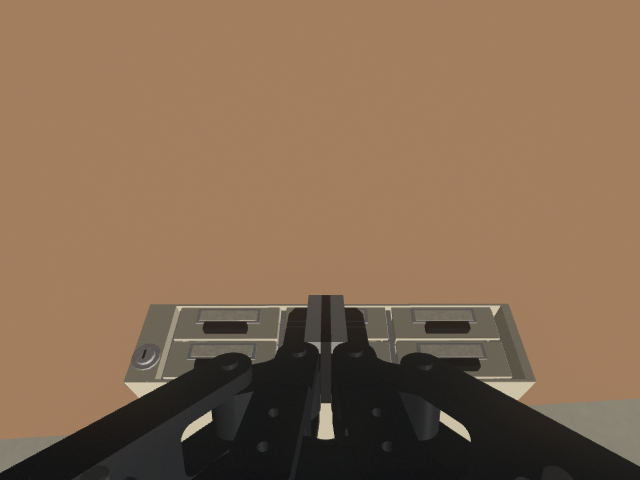

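The view shows all the visible fronts flush and the lock button sunk in its ring at (145,356). The gripper is well clear, touching nothing.

```bash
python3 -c "
from rig import ctrl
print(ctrl.finish_job())"
```

```text
the job is handed in; nothing more can be done
None
```

I pushed all three open drawers home to their stops, then pressed the lock button to its stop, and handed the job in at about 31 s of the 59 s allowed; no verdict came back.

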